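# Put the teardown parts back into stock

### The job

Sort the five loose parts lying on the mat into the blue stock bins, each in the bin that already holds its own kind: the large fan with the large fans, the small fan with the small fans, the memory module with the memory modules and both heatsinks with the heatsinks. Lay each one flat on the empty floor of its bin, the same way up as it lies now, in front of the stock and not on top of anything, and set it down rather than letting it drop.

Things in the scene. Friction and masses are not known exactly. Their poses are not given: they have to be found in the camera images.
- large_fan_center (a point): Loose square axial fan, black plastic frame round a hub and seven dark grey blades, lying flat on the bench: the larger one, 60 x 60 x 25 mm thick. This point is its centre, 12.5 mm above its underside; x and y run along its sides, z up. About 70 g.
- small_fan_center (a point): Loose square axial fan, black plastic frame round a hub and seven dark grey blades, lying flat on the bench: the smaller one, 40 x 40 x 20 mm thick. This point is its centre, 10 mm above its underside; x and y run along its sides, z up. About 35 g.
- heatsink_a_center (a point): Loose bare aluminium heatsink, 50 mm (its x, along the fins) x 36 mm (its y) x 25 mm high, standing on its base with seven upright fins; one of two alike. This point is its centre, 12.5 mm above its underside; its z is up. Close the fingers across the 36 mm. About 80 g.
- heatsink_b_center (a point): Loose bare aluminium heatsink, 50 mm (its x, along the fins) x 36 mm (its y) x 25 mm high, standing on its base with seven upright fins; one of two alike. This point is its centre, 12.5 mm above its underside; its z is up. Close the fingers across the 36 mm. About 80 g.
- memory_center (a point): Loose memory module with a dull grey metal heat spreader and gold contacts along one edge, 133 mm (its x) x 38 mm (its y) x 8 mm thick, lying flat on the bench. This point is its centre, 4 mm above its underside; z up. Close the fingers across the 38 mm. About 50 g.
- bin_large_fan: Fixed blue open bin 166 x 162 x 40 mm (x, y, height); origin centre of underside, x to its back wall, y left, z up. Floor and walls 3 mm; front wall (x = -83) 22 mm high, others 40. Its stock is two large fans (60 mm) lying side by side, 25 mm high. Stock fixed; free floor in front of it: x -80 to +14, y -78 to +78 mm (middle x = -33). 
- bin_small_fan: Fixed blue open bin 166 x 162 x 40 mm (x, y, height); origin centre of underside, x to its back wall, y left, z up. Floor and walls 3 mm; front wall (x = -83) 22 mm high, others 40. Its stock is five small fans (40 mm), two of them on top of the others, 40 mm high. Stock fixed; free floor in front of it: x -80 to +14, y -78 to +78 mm (middle x = -33). 
- bin_heatsink: Fixed blue open bin 166 x 162 x 40 mm (x, y, height); origin centre of underside, x to its back wall, y left, z up. Floor and walls 3 mm; front wall (x = -83) 22 mm high, others 40. Its stock is three finned heatsinks in a row, 25 mm high. Stock fixed; free floor in front of it: x -80 to +14, y -78 to +78 mm (middle x = -33). There is room for two more side by side, one at y = +38 and one at y = -38 mm.
- bin_memory: Fixed blue open bin 166 x 162 x 40 mm (x, y, height); origin centre of underside, x to its back wall, y left, z up. Floor and walls 3 mm; front wall (x = -83) 22 mm high, others 40. Its stock is a pile of three memory modules lying across the bin, 24 mm high. Stock fixed; free floor in front of it: x -80 to +14, y -78 to +78 mm (middle x = -33). A module fits there lying along the bin's y.
Not all that is in view belongs to the job. Several things look just like the part that bears memory_center: the one meant starts nearest to the robot's base.

How it is judged:
By the outcome, as a careful person would: the job done as asked, in the order asked, and still so for the second after the job is handed in, with the robot touching nothing.
It also fails if it takes over 120 s, if anything falls off the work surface, if the arm or the gripper's body presses on something with over 40 N, if the wrist force passes 120 N, or if a joint passes its speed limit or range.

### The arm

A 6-joint arm with a two-finger parallel gripper is mounted at the origin on the work surface. World frame = base frame: x ahead of the robot, y to its left, z up, the work surface at z = 0. Lengths are in mm, angles in rad, forces in N, time in s.
With the tool pointing down it reaches from about 350 to 775 mm from the base axis. Payload 7.3 kg.
Tool frame: the origin (TCP) lies at the very end of the fingers, on their centre line; the grasp point (between the pads) lies 19 mm behind it; z points along the fingers, y is the line along which they close (so a half turn about z gives the same grasp; the last joint's range is limited). The gripper opens to 92 mm and grips with 3 to 60 N. Pads are 19 mm wide; open, the fingers measure 130 mm over their backs; the gripper's body (75 mm by 190 mm) begins 47 mm behind the grasp point.
Start: joints at [1.121, 0.342, 1.524, -0, 1.275, -0.146], TCP at [157.039, 500.985, 204.041] pointing down, gripper open.
Joint ranges: [-2.53, 2.53], [-0.77, 2.02], [0.04, 2.7], [-1, 4.14], [0.28, 2.66], [-3.11, 3.11]. Speed limits (rad/s): [2.57, 2.57, 3.14, 3.14, 3.14, 3.14].

### API

Orientations are given as [roll, pitch, yaw] about the fixed x, y, z axes, in that order (R = Rz(yaw) Ry(pitch) Rx(roll)).
In Python, from plant import bot gives the robot as it stands.
- The arm moves only by the tool jog_arm, never from a script. Its argument "targets" is a list of rows, each an object with "xyz": the shift along the tool's x, y, z as a fraction of full scale, a list of three; "spin": the turn about the tool's z as a fraction of full scale. In form: [{"xyz": [x, y, z], "spin": spin}, ...]. A call has exactly 10 rows; each row shifts and turns the commanded pose from where the row before left it, along the tool's axes as they then stand; what a row does not reach is not made up. Full scale, the value 1, is 80 mm for a shift and 0.1 rad for a turn. A row lasts 1/8 s, in which the tool goes at most 62.5 mm and 10.7 degrees, less where a joint would pass 70% of its speed; a pose out of reach is approached as far as the arm can. A call with a number of a shift or a turn outside -1 to 1 is refused whole. A call with a gripper value outside its range is refused whole. "gripper" is the opening in per cent of the stroke, from 0 (shut) to 100 (fully open), set as the call begins (left out, the last holds). The fingers move at their own pace and stop on an object; the grip force is fixed at half the most. Time passes only in rows, so rows that do not move let the fingers close, or fill a call up. It gives the time, the measured TCP pose, the force, the opening and the grip force at its end, in the units of the state.
- bot.get_obs(): the state, without advancing time (a new reading comes with each control period).
- bot.capture(name): name is "scene" or "top"; returns the picture (480x640x3 uint8, blue, green, red); there is no depth.
- bot.get_calibration(name): a dict with "vfov" (degrees; the focal length in pixels is half the picture's height over the tangent of half this angle, whatever the lens; pixels are square), "cx", "cy" (the principal point, pixels), "eye" and "rotation" of the camera in the world. Camera axes: x right, y down, z forward; pixel columns grow to the right and rows downward; lengths in mm; the calibration is good to about 2 mm. A picture is of the moment at which its call begins. get_calibration takes no time and is no camera call.
- bot.close_job(): hands the job in; it is judged then, once.
The state is a dict: "time": time; "joint_positions": joint angles; "dq": joint speeds; "tau": joint torques, N m; "tool_pos": TCP position; "tcp_rot": TCP orientation; "contact_force": force on the tool from outside, world axes, zero at the start; "moment": the same for the moment, N m; "grip_width": finger opening in mm; "finger_force": force on a finger pad.
Only numpy, scipy, OpenCV 4.12 (cv2) and the standard library are available. Lean on these libraries where they do the work, as an engineer would, in place of code of your own. Each camera call takes 0.05 s, during which the arm holds its last target. There are 200 camera calls.

## Working session

There is one attempt and no reset: what is moved stays moved. The work goes in short steps, Python scripts to look and compute and a tool call to move; the robot and the scene stay as the last step left them, time stands still between calls to the robot, and variables do not carry over. Pictures are saved under pics/ and viewed, at most 14 in all, crops included, and the job is handed in when it is done.

Besides the shell and the picture viewer there is one more tool, called after "Emit:" as name(argument=value, ...), one argument or row to a line, values as JSON. jog_arm: Moves the arm, as the interface text tells. Shift numbers are shares of 80 mm and turn numbers shares of 0.1 rad, none past 1 either way. Its arguments: {"type":"object","properties":{"targets":{"type":"array","items":{"type":"object","properties":{"xyz":{"type":"array","items":{"type":"number"}},"spin":{"type":"number"}}}},"gripper":{"type":"number"}},"required":["targets"]}

```bash
ls; mkdir -p pics; python3 - <<'E'
from plant import bot
import cv2
for n in("scene","top"):
    cv2.imwrite(f"pics/{n}0.png",bot.capture(n)); print(n,bot.get_calibration(n))
o=bot.get_obs();print(o)
E
```

```text
pics
scene {'vfov': 47.65739189329528, 'cx': 313.85339767339747, 'cy': 230.83982744226023, 'eye': array([1340.86987818,  447.35641391,  660.37847815]), 'rotation': array([-2.14465779,  0.00922966,  1.96747999])}
top {'vfov': 57.77530418098615, 'cx': 316.37195167808284, 'cy': 238.92817196365934, 'eye': array([353.05833507,  93.7255814 , 949.3660166 ]), 'rotation': array([-3.04508265, -0.02753551, -1.5494111 ])}
{'time': 0.1, 'joint_positions': array([ 1.12102054e+00,  3.42648137e-01,  1.52489780e+00, -1.03487017e-05,
        1.27541871e+00, -1.45987285e-01]), 'dq': array([-1.53204129e-04, -1.11721681e-03, -3.70814680e-03, -6.93768924e-04,
        9.33452870e-06, -1.68921482e-03]), 'tau': array([ 1.62940312e-03, -4.32004845e+01, -2.44699091e+01,  7.19941081e-02,
        5.24159241e-02, -4.34139952e-05]), 'tool_pos': array([156.8515788 , 500.61332821, 203.42530818]), 'tcp_rot': array([-3.14023382e+00, -1.89790925e-04,  2.83780704e+00]), 'contact_force': array([-0.27268133, -0.18464396,  1.53550051]), 'moment': array([-0.0335804 , -0.0172174 , -0.02627414]), 'finger_force': 0.0, 'grip_width': 92.12217425771043}
```

View pics/top0.png

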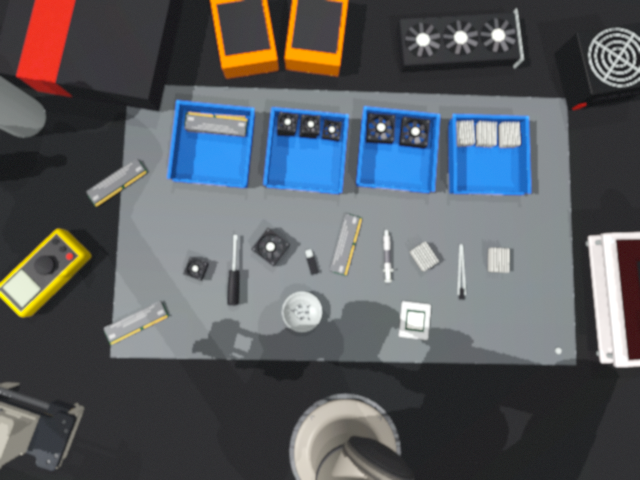

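View pics/scene0.png

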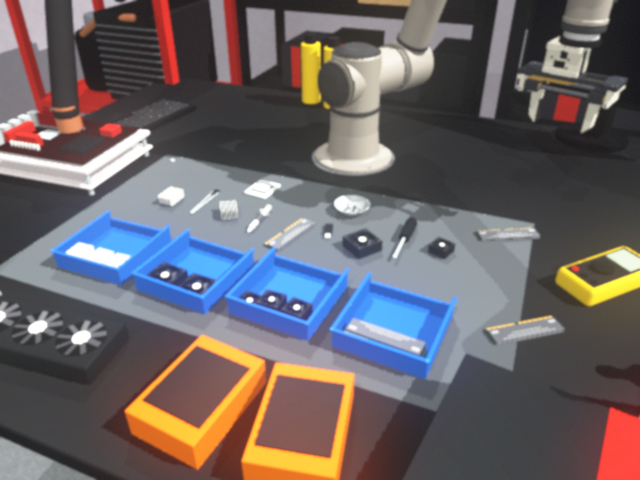

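The top view has +x up and +y left. The bins run left to right: memory (210,145), small fan (305,150), large fan (398,150), heatsink (490,155).
- **Loose parts:** small fan (196,268), large fan (270,246), heatsinks (425,256) and (500,260).
- **Memory look-alikes:** (347,245), (137,323) and (117,183).

Next I measure their distances from the base.

```bash
cat > h.py <<'E'
import numpy as np, cv2
from scipy.spatial.transform import Rotation as R
from plant import bot
def cam(n):
    c=bot.get_calibration(n); f=240/np.tan(np.radians(c['vfov']/2))
    return f,c['cx'],c['cy'],np.array(c['eye']),R.from_euler('xyz',c['rotation']).as_matrix()
def toplane(n,uv,z):
    f,cx,cy,e,M=cam(n); uv=np.atleast_2d(uv).astype(float)
    d=np.c_[(uv[:,0]-cx)/f,(uv[:,1]-cy)/f,np.ones(len(uv))]@M.T
    return e[:2]+d[:,:2]*((z-e[2])/d[:,2])[:,None]
def proj(n,P):
    f,cx,cy,e,M=cam(n); q=(np.atleast_2d(P)-e)@M
    return np.c_[cx+f*q[:,0]/q[:,2],cy+f*q[:,1]/q[:,2]]
E
python3 - <<'E'
from h import *
im=cv2.imread('pics/top0.png'); hsv=cv2.cvtColor(im,cv2.COLOR_BGR2HSV)
print('base',proj('top',[0,0,0]),proj('scene',[0,0,0]))
for nm,u in dict(m1=(347,245),m2=(137,323),m3=(117,183)).items():
    p=toplane('top',u,8)[0]; print(nm,p.round(),np.hypot(*p).round())
def show(mask,roi,z,tag,amin):
    m=np.zeros_like(mask); x0,y0,x1,y1=roi; m[y0:y1,x0:x1]=mask[y0:y1,x0:x1]
    for c in cv2.findContours(m,cv2.RETR_EXTERNAL,cv2.CHAIN_APPROX_NONE)[0]:
        if cv2.contourArea(c)<amin: continue
        w=toplane('top',c[:,0],z).astype(np.float32); r=cv2.minAreaRect(w)
        print(tag,cv2.boundingRect(c),np.round(r[0],1),np.round(r[1],1),round(r[2],1))
blue=cv2.inRange(hsv,(95,130,60),(125,255,255))
show(blue,(150,80,560,210),40,'bin z40',500)
V=hsv[...,2]
dark=(V<70).astype(np.uint8)*255; light=(V>150).astype(np.uint8)*255
show(dark,(180,225,300,290),20,'dark',80)
show(light,(320,205,520,285),16,'light',100)
big=cv2.resize(im[200:300,180:380],None,fx=4,fy=4,interpolation=cv2.INTER_CUBIC)
b2=cv2.resize(im[200:300,320:520],None,fx=4,fy=4,interpolation=cv2.INTER_CUBIC)
cv2.imwrite('pics/c1.png',np.vstack([big,b2])[:,:][::1][:800])
cv2.imwrite('pics/c1.png',cv2.resize(np.vstack([big,b2]),(600,600)))
cv2.imwrite('pics/c2.png',cv2.resize(im[90:205,160:540],(760,230),interpolation=cv2.INTER_CUBIC))
E
```

```text
base [[344.9580658  451.00124975]] [[353.1651261  156.29871028]]
m1 [433.   3.] 433.0
m2 [257. 445.] 514.0
m3 [556. 506.] 752.0
bin z40 (448, 114, 84, 81) [ 636.  -299.7] [176.5 180.5] 0.1
bin z40 (263, 107, 86, 87) [632.6  97.2] [171.  176.8] 86.0
bin z40 (356, 106, 85, 87) [ 640.1 -101.5] [171.7 177.9] 85.7
bin z40 (167, 100, 88, 88) [641.5 299.8] [172.8 178.2] 86.2
dark (233, 271, 7, 19) [352.2 238.4] [38.  12.7] 2.2
light (488, 247, 22, 28) [ 407.2 -326.6] [46.2 59. ] 89.0
light (320, 205, 153, 80) [ 437.2 -103.4] [172.4 330.8] 1.2
```

View pics/c1.png

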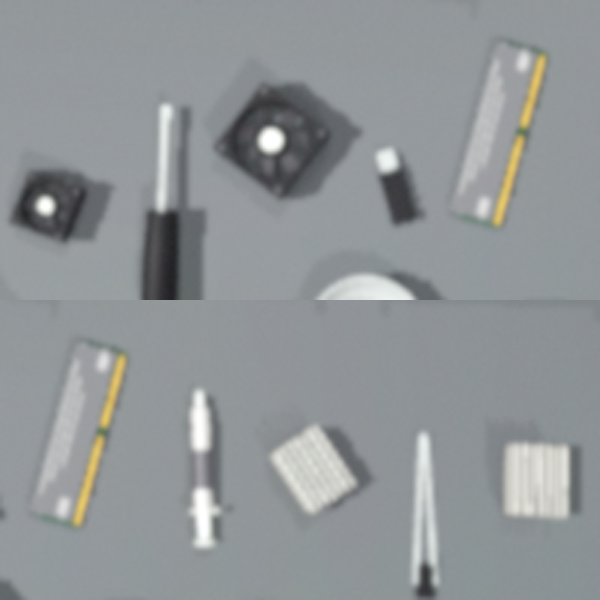

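The base projects to (345,451). There are three memory modules: (347,245) is 433 mm from the base, (137,323) is 514 mm and (117,183) is 752 mm. The one meant is (347,245), the nearest, and the crop confirms it is a whole module with gold contacts along its right edge. The crop also shows both fans and both heatsinks clearly. The white object is a syringe, not a part. Next come the exact outlines and the bin corners.

```bash
python3 - <<'E'
from h import *
im=cv2.imread('pics/top0.png'); hsv=cv2.cvtColor(im,cv2.COLOR_BGR2HSV); V=hsv[...,2]; S=hsv[...,1]
print('mat',hsv[225,320],'lf',V[246,250:300:2],'sf',V[268,180:216:2])
def rect(mask,roi,z,tag,amin=60):
    m=np.zeros_like(V); x0,y0,x1,y1=roi; m[y0:y1,x0:x1]=mask[y0:y1,x0:x1]*255
    m=cv2.morphologyEx(m,cv2.MORPH_CLOSE,np.ones((7,7)))
    c=max(cv2.findContours(m,cv2.RETR_EXTERNAL,cv2.CHAIN_APPROX_NONE)[0],key=cv2.contourArea)
    r=cv2.minAreaRect(c); w=cv2.minAreaRect(toplane('top',c[:,0],z).astype(np.float32))
    print(tag,'px',np.round(r[0],1),np.round(r[1],1),round(r[2],1),'world',np.round(w[0],1),np.round(w[1],1),round(w[2],1))
for t in (50,65): rect(V<t,(245,225,297,268),25,f'lf{t}'); rect(V<t,(180,250,216,285),20,f'sf{t}')
for t in (160,180): rect(V>t,(406,238,445,276),25,f'hs1 {t}'); rect(V>t,(482,240,516,278),25,f'hs2 {t}')
for t in (25,35,45): rect(S>t,(325,208,370,282),8,f'mem{t}')
for roi,nm,z in(((255,235,290,262),'lfhub',25),((183,255,210,280),'sfhub',20)):
    x0,y0,x1,y1=roi; p=(V[y0:y1,x0:x1]>170).astype(float); ys,xs=np.nonzero(p); c=[xs.mean()+x0,ys.mean()+y0]; print(nm,np.round(c,1),toplane('top',c,z)[0].round(1))
cv2.imwrite('pics/s1.png',cv2.resize(hsv[205:285,325:370,1]*2,None,fx=6,fy=6))
E
```

```text
mat [100  15 157] lf [150 125  89  69  57  78  87  87 191 255 255 255 183  73  86  95  89  74
  77  71 100 107 106 111 134] sf [159 152 126  72  57  82 188 255 249 133  72  77  66  57  95 107 107 113]Traceback (most recent call last):
  File "<stdin>", line 10, in <module>
  File "<stdin>", line 7, in rect
ValueError: max() iterable argument is empty
```

View pics/c2.png

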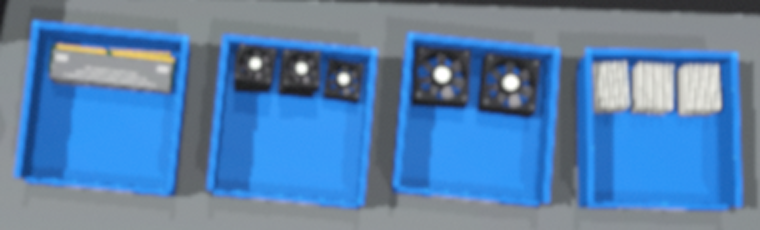

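The crop shows the stock at the back of each bin and clear floor in front. The bins are slightly turned: the first three by about 4° in the image, the last by nearly nothing.

```bash
python3 - <<'E'
from h import *
im=cv2.imread('pics/top0.png'); hsv=cv2.cvtColor(im,cv2.COLOR_BGR2HSV); V=hsv[...,2]; S=hsv[...,1]
def rect(mask,roi,z,tag,k=5):
    m=np.zeros_like(V); x0,y0,x1,y1=roi; m[y0:y1,x0:x1]=mask[y0:y1,x0:x1]*255
    m=cv2.morphologyEx(m,cv2.MORPH_CLOSE,np.ones((k,k)))
    cs=cv2.findContours(m,cv2.RETR_EXTERNAL,cv2.CHAIN_APPROX_NONE)[0]
    if not cs: print(tag,'none');return
    c=max(cs,key=cv2.contourArea)
    w=cv2.minAreaRect(toplane('top',c[:,0],z).astype(np.float32)); r=cv2.minAreaRect(c)
    print(tag,'px',np.round(r[0],1),'world',np.round(w[0],1),np.round(w[1],1),round(w[2],1))
for t in (85,92,98): rect(V<t,(245,225,297,268),25,f'lf{t}'); rect(V<t,(180,250,216,285),20,f'sf{t}')
for t in (185,200,215): rect(V>t,(406,238,445,276),25,f'hs1 {t}'); rect(V>t,(482,240,516,278),25,f'hs2 {t}')
for t in (30,50): rect(S>t,(325,208,370,282),8,f'mem{t}',15)
x0,y0,x1,y1=325,208,370,282; rect((S>90)&(hsv[...,0]<35),(x0,y0,x1,y1),8,'gold',9)
for roi,nm,z in(((255,235,290,262),'lfhub',25),((183,255,210,280),'sfhub',20)):
    x0,y0,x1,y1=roi; ys,xs=np.nonzero(V[y0:y1,x0:x1]>185); c=[xs.mean()+x0,ys.mean()+y0]; print(nm,np.round(c,1),toplane('top',c,z)[0].round(1))
blue=cv2.inRange(hsv,(95,110,50),(125,255,255))
eye=cam('top')[3]
for c in cv2.findContours(blue[:210],cv2.RETR_EXTERNAL,cv2.CHAIN_APPROX_NONE)[0]:
    if cv2.contourArea(c)<3000: continue
    h=cv2.convexHull(c); eps=2
    while len(q:=cv2.approxPolyDP(h,eps,True))>4: eps+=.5
    q=q[:,0].astype(float); cen=q.mean(0); P=c[:,0].astype(float); L={}
    cw=toplane('top',cen,20)[0]
    for i in range(4):
        a,b=q[i],q[(i+1)%4]; d=b-a; l=np.hypot(*d); d/=l; t=(P-a)@d; n=np.abs((P-a)@[-d[1],d[0]])
        s=P[(t>.15*l)&(t<.85*l)&(n<4)]; mid=(a+b)/2-cen
        side=('back' if mid[1]<0 else 'front') if abs(mid[1])>abs(mid[0]) else ('left' if mid[0]<0 else 'right')
        z=dict(back=40,front=0,left=40 if cw[1]+81>eye[1] else 0,right=40 if cw[1]-81<eye[1] else 0)[side]
        w=toplane('top',s,z).astype(np.float32); L[side]=cv2.fitLine(w,cv2.DIST_HUBER,0,.01,.01).ravel()
    ang={}
    for k,l in L.items():
        v=l[:2]; a=np.arctan2(v[1],v[0])+(0 if k in('left','right') else np.pi/2); ang[k]=(np.degrees(a)+90)%180-90
    y=np.radians(np.mean(list(ang.values()))); X=np.array([np.cos(y),np.sin(y)]); Y=np.array([-X[1],X[0]])
    f,b=L['front'][2:]@X,L['back'][2:]@X; l,r=L['left'][2:]@Y,L['right'][2:]@Y
    print('bin',np.round(cen),'yaw',np.degrees(y).round(1),{k:round(float(v),1) for k,v in ang.items()},'C',(X*(f+b)/2+Y*(l+r)/2).round(1),'size',(b-f).round(1),(l-r).round(1))
E
```

```text
lf85 px [271.3 246.5] world [424.8 165.7] [61.  57.7] 54.7
sf85 px [196.5 267.9] world [375.9 322.5] [42.9 40. ] 70.7
lf92 px [271.9 246.2] world [425.5 164.5] [63.1 61.1] 54.4
sf92 px [196.7 267.5] world [376.9 322.2] [44.1 41.9] 72.0
lf98 px [273.  245.8] world [426.4 162. ] [67.  66.2] 54.6
sf98 px [196.9 267.3] world [377.  321.8] [45.6 43.7] 74.1
hs1 185 px [423.6 256.1] world [ 411.7 -160.3] [50.1 40.5] 34.2
hs2 185 px [498.5 259.5] world [ 407.9 -322.6] [41.4 50.3] 89.0
hs1 200 px [423.6 255.9] world [ 412.1 -160.4] [47.2 38.7] 34.2
hs2 200 px [499. 260.] world [ 407.7 -323.7] [39.2 47.6] 89.0
hs1 215 px [424.3 251. ] world [ 422.8 -161.9] [27.7 13.3] 34.1
hs2 215 px [499.5 259.5] world [ 407.8 -324.8] [37.1 45.2] 89.0
mem30 px [352.6 246.9] world [429.7  -9.5] [ 27.3 134.4] 66.2
mem50 px [352.8 246.4] world [430.7  -9.9] [  8.2 129.6] 75.3
gold px [352.9 246.1] world [431.4 -10.2] [  6.2 126.9] 75.4
lfhub [269.8 246.3] [425.  168.9]
sfhub [194.7 268. ] [375.6 326.4]
bin [490. 154.] yaw 0.4 {'back': 0.2, 'right': 0.7, 'front': 0.1, 'left': 0.5} C [ 640.6 -306.3] size 166.7 166.0
bin [306. 150.] yaw -3.9 {'back': -4.0, 'right': -4.0, 'front': -4.0, 'left': -3.8} C [637.3  96.9] size 166.7 169.8
bin [398. 149.] yaw -4.5 {'back': -4.4, 'right': -4.4, 'front': -4.8, 'left': -4.5} C [ 645.4 -103.6] size 166.5 167.1
bin [211. 143.] yaw -3.9 {'back': -3.9, 'right': -3.9, 'front': -3.9, 'left': -4.0} C [645.5 302. ] size 167.0 164.0
```

I now have every pose, in mm and degrees:

| Item | Position | Orientation |
|---|---|---|
| Large fan | (425,169) | sides 54.7° |
| Small fan | (375.6,326.4) | sides 71° |
| Memory | (435,5) | long axis −14.6° |
| Heatsink 1 | (411.7,−162) | fins 34.2° |
| Heatsink 2 | (407.6,−325) | fins −1° |

I checked the bin x sizes (166.5 measured against 166). Next I set up a planner that only prints shifts in jog units.

```bash
cat > plan.py <<'E'
# usage: plan.py name ... : prints tool-frame shift (units of 80mm) at current yaw, z units to bench 0 ref, spin units (wrapped to +-90deg)
import sys, numpy as np
from plant import bot
def bp(c,yaw,x,y):
    a=np.radians(yaw); return (c[0]+x*np.cos(a)-y*np.sin(a), c[1]+x*np.sin(a)+y*np.cos(a))
T={'lf':(425,169,144.7),'sf':(375.6,326.2,161),'mem':(435,5,165.4),'h1':(411.7,-162,34.2),'h2':(407.6,-325.2,-1),
 'Blf':(*bp((645.4,-103.6),-4.5,-33,0),175.5),'Bsf':(*bp((637.3,96.9),-3.9,-33,0),176.1),'Bmem':(*bp((645.5,302),-3.9,-33,0),86.1),
 'Bh1':(*bp((640.6,-306.3),.4,-33,38),90.4),'Bh2':(*bp((640.6,-306.3),.4,-33,-38),90.4)}
def main(names):
    o=bot.get_obs(); p=o['tool_pos'].copy(); yaw=o['tcp_rot'][2]
    print('t',round(o['time'],2),'p',p.round(1),'yaw',np.degrees(yaw).round(1),'w',round(o['grip_width'],1),'F',o['contact_force'].round(1))
    for n in names:
        x,y,a=T[n]; dx,dy=x-p[0],y-p[1]; c,s=np.cos(yaw),np.sin(yaw)
        d=(a-np.degrees(yaw)+90)%180-90
        print(n,np.round((x,y,a),1),'shift u',np.round(np.array([c*dx+s*dy,s*dx-c*dy])/80,3),'z above bench u',round(p[2]/80,3),'spin u',round(-np.radians(d)/.1,2))
        p[0],p[1]=x,y; yaw+=np.radians(d)
if __name__=='__main__': main(sys.argv[1:])
E
python3 plan.py lf Blf
```

```text
t 0.1 p [156.9 500.6 203.4] yaw 162.6 w 92.1 F [-0.3 -0.2  1.5]
lf [425.  169.  144.7] shift u [-4.438 -2.953] z above bench u 2.543 spin u 3.12
Blf [ 612.5 -101.   175.5] shift u [-3.863 -1.4  ] z above bench u 2.543 spin u -5.38
```

Emit:
jog_arm(
  targets=[
    {"xyz": [-0.555,-0.369,0],"spin": 0},
    {"xyz": [-0.555,-0.369,0],"spin": 0},
    {"xyz": [-0.555,-0.369,0],"spin": 0},
    {"xyz": [-0.555,-0.369,0],"spin": 0},
    {"xyz": [-0.555,-0.369,0],"spin": 0},
    {"xyz": [-0.555,-0.369,0],"spin": 0},
    {"xyz": [-0.555,-0.369,0],"spin": 0},
    {"xyz": [-0.553,-0.37,0],"spin": 0},
    {"xyz": [0,0,0.5],"spin": 1},
    {"xyz": [0,0,0.5],"spin": 1},
  ],
)

```text
time: 1.35
tool_pos: [425.6, 168.5, 123.0]
tcp_rot: [3.141, 0.0, 2.632]
contact_force: [0.2, 0.3, 0.1]
grip_width: 91.8
finger_force: 0.0
```

```bash
python3 plan.py lf
```

```text
t 1.35 p [425.6 168.5 123. ] yaw 150.8 w 91.8 F [0.2 0.3 0.1]
lf [425.  169.  144.7] shift u [0.01  0.001] z above bench u 1.537 spin u 1.07
```

Emit:
jog_arm(
  targets=[
    {"xyz": [0,0,0.3],"spin": 1},
    {"xyz": [0,0,0.3],"spin": 0.07},
    {"xyz": [0,0,0.3],"spin": 0},
    {"xyz": [0,0,0.2],"spin": 0},
    {"xyz": [0,0,0.15],"spin": 0},
    {"xyz": [0,0,0.1],"spin": 0},
    {"xyz": [0,0,0.1],"spin": 0},
    {"xyz": [0,0,0.05],"spin": 0},
    {"xyz": [0,0,0],"spin": 0},
    {"xyz": [0,0,0],"spin": 0},
  ],
)

```text
time: 2.6
tool_pos: [425.4, 169.4, 4.3]
tcp_rot: [3.141, 0.0, 2.531]
contact_force: [-0.3, 0.2, 0.3]
grip_width: 91.8
finger_force: 0.0
```

Emit:
jog_arm(
  gripper=0,
  targets=[
    {"xyz": [0,0,0],"spin": 0},
    {"xyz": [0,0,0],"spin": 0},
    {"xyz": [0,0,0],"spin": 0},
    {"xyz": [0,0,0],"spin": 0},
    {"xyz": [0,0,0],"spin": 0},
    {"xyz": [0,0,0],"spin": 0},
    {"xyz": [0,0,0],"spin": 0},
    {"xyz": [0,0,0],"spin": 0},
    {"xyz": [0,0,0],"spin": 0},
    {"xyz": [0,0,0],"spin": 0},
  ],
)

```text
time: 3.85
tool_pos: [425.2, 169.3, 4.0]
tcp_rot: [3.142, -0.0, 2.531]
contact_force: [0.4, -0.4, 0.5]
grip_width: 1.0
finger_force: 0.0
```

The fingers shut to 1 mm with no force, so I look before moving.

```bash
python3 - <<'E'
from h import *
for n in("scene","top"): cv2.imwrite(f"pics/{n}1.png",bot.capture(n))
s=cv2.imread('pics/scene1.png')[130:330,250:570]; t=cv2.imread('pics/top1.png')[180:300,150:342]
cv2.imwrite('pics/v1.png',np.hstack([cv2.resize(s,(480,300)),cv2.resize(t,(320,200),interpolation=cv2.INTER_CUBIC).repeat(1,0)[:, :] if 0 else cv2.copyMakeBorder(cv2.resize(t,(320,200),interpolation=cv2.INTER_CUBIC),0,100,0,0,cv2.BORDER_CONSTANT)]))
E
```

```text
(no output)
```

View pics/v1.png

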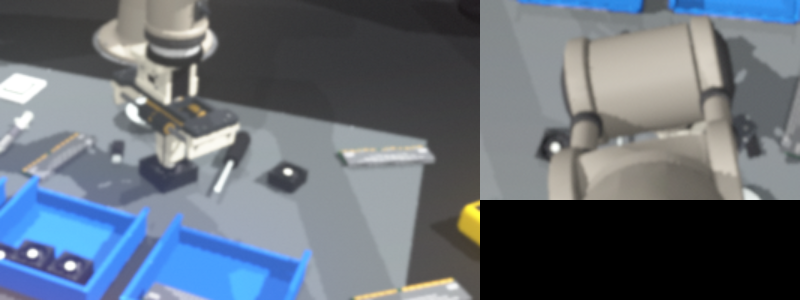

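The fan stands nearer the scene camera than the fingers, which came down on its robot side and touched nothing. So the top-view positions are biased, perhaps by the lens or the rotation convention. I compare with the scene view and with the arm's own TCP.

```bash
python3 - <<'E'
from h import *
print('calib', bot.get_calibration('top')['rotation'], proj('scene',[[425,169,25],[425,169,4],[637,97,0],[435,5,8],[376,326,20],[412,-162,25],[408,-325,25]]).round(0).tolist())
V=cv2.cvtColor(cv2.imread('pics/scene0.png'),cv2.COLOR_BGR2GRAY); T=cv2.cvtColor(cv2.imread('pics/top0.png'),cv2.COLOR_BGR2GRAY)
def hub(I,roi,t=180):
    x0,y0,x1,y1=roi; ys,xs=np.nonzero(I[y0:y1,x0:x1]>t); return np.array([xs.mean()+x0,ys.mean()+y0])
def tri(a,b):
    A=[];B=[]
    for n,u in(('top',a),('scene',b)):
        f,cx,cy,e,M=cam(n); d=M@[(u[0]-cx)/f,(u[1]-cy)/f,1]; d/=np.linalg.norm(d); P=np.eye(3)-np.outer(d,d); A.append(P);B.append(P@e)
    X=np.linalg.solve(sum(A),sum(B)); return X, [np.linalg.norm(P@X-b) for P,b in zip(A,B)]
for nm,rt,rs,z in(('lf',(255,235,290,262),(350,228,376,250),25),('sf',(183,255,210,280),(432,236,453,252),20)):
    a,b=hub(T,rt),hub(V,rs); print(nm,a,b,'top',toplane('top',a,z)[0].round(1),'scene',toplane('scene',b,z)[0].round(1)); X,r=tri(a,b); print('tri',X.round(1),np.round(r,1))
E
```

```text
calib [-3.04508265 -0.02753551 -1.5494111 ] [[363.0, 238.0], [362.0, 247.0], [290.0, 300.0], [290.0, 232.0], [442.0, 244.0], [229.0, 206.0], [171.0, 193.0]]
lf [269.86538462 246.30769231] [361.95121951 238.56097561] top [425.  168.7] scene [426.3 167.7]
tri [425.2 168.1  24.4] [0.7 0.7]
sf [194.70833333 268.        ] [441.68181818 244.04545455] top [375.6 326.4] scene [376.7 325.9]
tri [375.7 326.1  19.4] [0.4 0.4]
```

Both cameras agree on the fan at (425.5,168.5), exactly under the TCP. So I enlarge the scene view around the fingers.

```bash
python3 - <<'E'
from h import *
s=bot.capture('scene'); cv2.imwrite('pics/v2.png',cv2.resize(s[165:270,305:445],None,fx=5.5,fy=5.5,interpolation=cv2.INTER_CUBIC))
o=bot.get_obs(); print(o['grip_width'],o['finger_force'],o['tool_pos'])
E
```

```text
0.5737169647901377 0.0 [425.14232632 169.36260174   4.02720084]
```

View pics/v2.png

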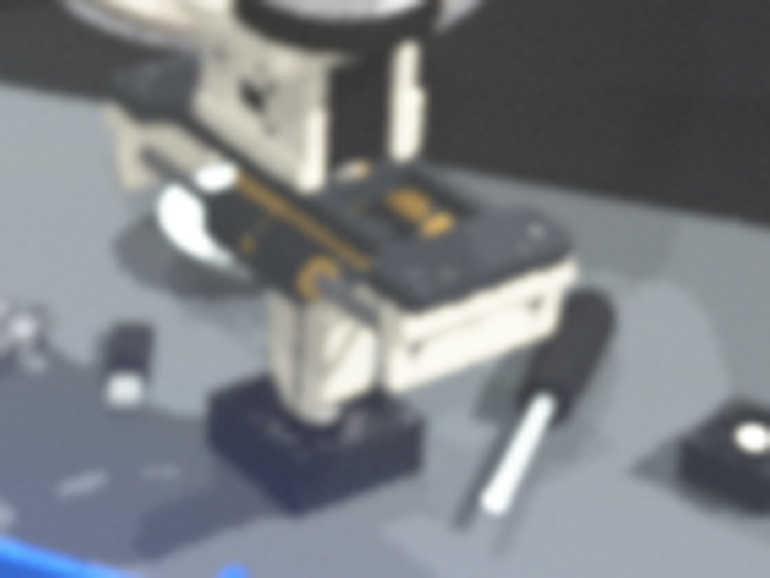

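The closed fingers stand right over the fan hub, with their tips at the top face. That suggests the real tips are higher than the reported TCP z = 4. I check against the starting picture.

```bash
python3 - <<'E'
from h import *
# start pose, open: tips at TCP +- (46..65) along tool y ; tool x +-9.5
p=np.array([157,501,204.]); M=R.from_euler('xyz',[-3.1402,0,2.8378]).as_matrix()
im=cv2.imread('pics/scene0.png')
pts={s:proj('scene',p+M@np.array([0,s*55,0]))[0] for s in(-1,1)}; print(pts)
x0,y0=490,10; k=5
c=cv2.resize(im[y0:y0+150,x0:640],None,fx=4,fy=4,interpolation=cv2.INTER_CUBIC)
for s in(-1,1):
  for dz,col in((0,(0,0,255)),(20,(0,255,0)),(66,(255,0,255))):
    q=proj('scene',p+M@np.array([0,s*55,-dz]))[0]; cv2.circle(c,tuple(int(v) for v in (q-[x0,y0])*4),4,col,-1)
cv2.imwrite('pics/v3.png',c)
print('closed tip now z4,z25', proj('scene',[[425,169,4],[425,169,25],[425,169,70]]))
E
```

```text
{-1: array([530.81046711, 128.51988391]), 1: array([583.45430147, 141.53078981])}
closed tip now z4,z25 [[362.36922658 246.58196215]
 [362.76055818 238.36313785]
 [363.62595736 220.18785161]]
```

View pics/v3.png

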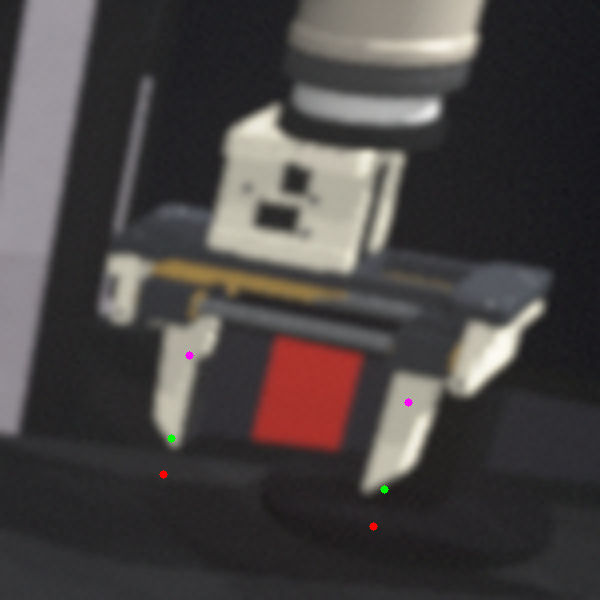

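The fingertips (175,445 and 368,492 in the crop) sit about 20 mm above the reported TCP (red dots) along the tool axis. The reported z is therefore about 20 mm too low for the real tips. That explains the empty close at fan-top height, which moved nothing. I reopen, then probe downward for the true contact height.

Emit:
jog_arm(
  gripper=100,
  targets=[
    {"xyz": [0,0,-0.06],"spin": 0},
    {"xyz": [0,0,0],"spin": 0},
    {"xyz": [0,0,0],"spin": 0},
    {"xyz": [0,0,0],"spin": 0},
    {"xyz": [0,0,0],"spin": 0},
    {"xyz": [0,0,0],"spin": 0},
    {"xyz": [0,0,0],"spin": 0},
    {"xyz": [0,0,0],"spin": 0},
    {"xyz": [0,0,0],"spin": 0},
    {"xyz": [0,0,0],"spin": 0},
  ],
)

```text
time: 5.25
tool_pos: [425.2, 169.4, 8.8]
tcp_rot: [3.141, 0.0, 2.531]
contact_force: [-0.1, -0.4, 0.6]
grip_width: 91.0
finger_force: 0.0
```

Emit:
jog_arm(
  targets=[
    {"xyz": [0,0,0.04],"spin": 0},
    {"xyz": [0,0,0.04],"spin": 0},
    {"xyz": [0,0,0.04],"spin": 0},
    {"xyz": [0,0,0.03],"spin": 0},
    {"xyz": [0,0,0.03],"spin": 0},
    {"xyz": [0,0,0.03],"spin": 0},
    {"xyz": [0,0,0.03],"spin": 0},
    {"xyz": [0,0,0.02],"spin": 0},
    {"xyz": [0,0,0],"spin": 0},
    {"xyz": [0,0,0],"spin": 0},
  ],
)

```text
time: 6.5
tool_pos: [425.2, 169.4, -11.9]
tcp_rot: [3.141, 0.0, 2.531]
contact_force: [-0.2, 0.5, 0.0]
grip_width: 91.5
finger_force: 0.0
```

Emit:
jog_arm(
  targets=[
    {"xyz": [0,0,0.02],"spin": 0},
    {"xyz": [0,0,0],"spin": 0},
    {"xyz": [0,0,0.02],"spin": 0},
    {"xyz": [0,0,0],"spin": 0},
    {"xyz": [0,0,0.01],"spin": 0},
    {"xyz": [0,0,0],"spin": 0},
    {"xyz": [0,0,0],"spin": 0},
    {"xyz": [0,0,0],"spin": 0},
    {"xyz": [0,0,0],"spin": 0},
    {"xyz": [0,0,0],"spin": 0},
  ],
)

```text
time: 7.75
tool_pos: [425.2, 169.4, -16.0]
tcp_rot: [3.141, -0.0, 2.531]
contact_force: [-0.2, 1.1, -0.4]
grip_width: 91.8
finger_force: 0.0
```

```bash
python3 plan.py lf
```

```text
t 7.75 p [425.2 169.4 -16. ] yaw 145.0 w 91.8 F [-0.2  1.1 -0.4]
lf [425.  169.  144.7] shift u [-0.001 -0.005] z above bench u -0.2 spin u 0.05
```

Emit:
jog_arm(
  targets=[
    {"xyz": [0,0,0.0125],"spin": 0},
    {"xyz": [0,0,0],"spin": 0},
    {"xyz": [0,0,0],"spin": 0},
    {"xyz": [0,0,0.0125],"spin": 0},
    {"xyz": [0,0,0],"spin": 0},
    {"xyz": [0,0,0],"spin": 0},
    {"xyz": [0,0,0],"spin": 0},
    {"xyz": [0,0,0],"spin": 0},
    {"xyz": [0,0,0],"spin": 0},
    {"xyz": [0,0,0],"spin": 0},
  ],
)

```text
time: 9.0
tool_pos: [425.2, 169.4, -18.0]
tcp_rot: [3.142, -0.0, 2.531]
contact_force: [0.1, 0.3, -0.2]
grip_width: 91.8
finger_force: 0.0
```

Emit:
jog_arm(
  gripper=0,
  targets=[
    {"xyz": [0,0,0],"spin": 0},
    {"xyz": [0,0,0],"spin": 0},
    {"xyz": [0,0,0],"spin": 0},
    {"xyz": [0,0,0],"spin": 0},
    {"xyz": [0,0,0],"spin": 0},
    {"xyz": [0,0,0],"spin": 0},
    {"xyz": [0,0,0],"spin": 0},
    {"xyz": [0,0,0],"spin": 0},
    {"xyz": [0,0,0],"spin": 0},
    {"xyz": [0,0,0],"spin": 0},
  ],
)

```text
time: 10.25
tool_pos: [425.2, 169.4, -18.0]
tcp_rot: [3.141, 0.0, 2.531]
contact_force: [-0.1, 0.3, -0.5]
grip_width: 59.9
finger_force: 30.0
```

```bash
python3 plan.py Blf
```

```text
t 10.25 p [425.2 169.4 -18. ] yaw 145.0 w 59.9 F [-0.1  0.3 -0.5]
Blf [ 612.5 -101.   175.5] shift u [-3.857 -1.426] z above bench u -0.225 spin u -5.32
```

Gripped at 59.9 mm with 30 N. Now lift and carry.

Emit:
jog_arm(
  targets=[
    {"xyz": [0,0,-0.2],"spin": 0},
    {"xyz": [0,0,-0.5],"spin": 0},
    {"xyz": [0,0,-0.5],"spin": 0},
    {"xyz": [-0.551,-0.204,0],"spin": 0},
    {"xyz": [-0.551,-0.204,0],"spin": 0},
    {"xyz": [-0.551,-0.204,0],"spin": 0},
    {"xyz": [-0.551,-0.204,0],"spin": 0},
    {"xyz": [-0.551,-0.204,0],"spin": 0},
    {"xyz": [-0.551,-0.203,0],"spin": 0},
    {"xyz": [-0.551,-0.203,0],"spin": 0},
  ],
)

```text
time: 11.5
tool_pos: [613.0, -102.3, 77.7]
tcp_rot: [3.142, -0.001, 2.531]
contact_force: [0.7, -0.7, -0.8]
grip_width: 59.5
finger_force: 30.0
```

Emit:
jog_arm(
  targets=[
    {"xyz": [0,0,0.05],"spin": -0.9},
    {"xyz": [0,0,0.05],"spin": -0.9},
    {"xyz": [0,0,0.1],"spin": -0.9},
    {"xyz": [0,0,0.1],"spin": -0.9},
    {"xyz": [0,0,0.1],"spin": -0.9},
    {"xyz": [0,0,0.1],"spin": -0.82},
    {"xyz": [0,0,0.1],"spin": 0},
    {"xyz": [0,0,0.1],"spin": 0},
    {"xyz": [0,0,0],"spin": 0},
    {"xyz": [0,0,0],"spin": 0},
  ],
)

```text
time: 12.75
tool_pos: [612.7, -101.1, 22.2]
tcp_rot: [3.142, 0.0, 3.062]
contact_force: [-0.0, -0.0, -1.2]
grip_width: 60.0
finger_force: 30.0
```

```bash
python3 plan.py Blf; python3 - <<'E'
from h import *
s=bot.capture('scene'); cv2.imwrite('pics/v4.png',cv2.resize(s[150:330,120:360],(800,600),interpolation=cv2.INTER_CUBIC))
E
```

```text
t 12.75 p [ 612.7 -101.1   22.2] yaw 175.5 w 60.0 F [-0.  -0.  -1.2]
Blf [ 612.5 -101.   175.5] shift u [0.002 0.001] z above bench u 0.277 spin u -0.01
```

View pics/v4.png

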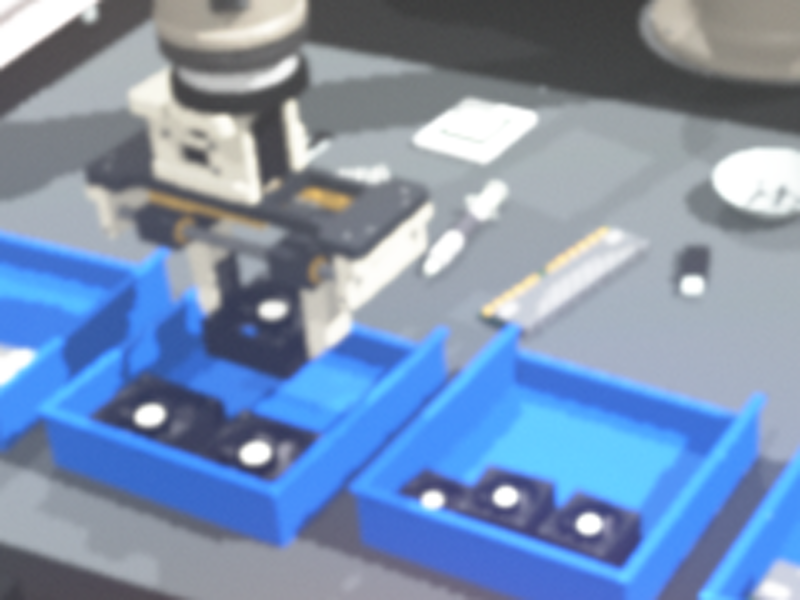

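The fan hangs square between the side walls over the free floor, in front of the two stock fans (150,415 and 255,452). I lower it to just above the floor (reported z −15), then release.

Emit:
jog_arm(
  targets=[
    {"xyz": [0,0,0.1],"spin": 0},
    {"xyz": [0,0,0.1],"spin": 0},
    {"xyz": [0,0,0.1],"spin": 0},
    {"xyz": [0,0,0.08],"spin": 0},
    {"xyz": [0,0,0.04],"spin": 0},
    {"xyz": [0,0,0.02],"spin": 0},
    {"xyz": [0,0,0.01],"spin": 0},
    {"xyz": [0,0,0.01],"spin": 0},
    {"xyz": [0,0,0.005],"spin": 0},
    {"xyz": [0,0,0],"spin": 0},
  ],
)

```text
time: 14.05
tool_pos: [612.6, -101.1, -14.9]
tcp_rot: [3.142, 0.0, 3.063]
contact_force: [-0.2, 1.2, 1.0]
grip_width: 60.2
finger_force: 30.0
```

Emit:
jog_arm(
  gripper=76,
  targets=[
    {"xyz": [0,0,0],"spin": 0},
    {"xyz": [0,0,0],"spin": 0},
    {"xyz": [0,0,0],"spin": 0},
    {"xyz": [0,0,0],"spin": 0},
    {"xyz": [0,0,0],"spin": 0},
    {"xyz": [0,0,-0.1],"spin": 0},
    {"xyz": [0,0,-0.3],"spin": 0},
    {"xyz": [0,0,-0.5],"spin": 0},
    {"xyz": [0,0,-0.5],"spin": 0},
    {"xyz": [0,0,0],"spin": 0},
  ],
)

```text
time: 15.3
tool_pos: [614.8, -101.7, 101.3]
tcp_rot: [-3.14, 0.008, 3.063]
contact_force: [0.2, 0.8, 0.5]
grip_width: 70.0
finger_force: 0.0
```

```bash
python3 plan.py sf Bsf
```

```text
t 15.3 p [ 614.8 -101.7  101.3] yaw 175.5 w 70.0 F [0.2 0.8 0.5]
sf [375.6 326.2 161. ] shift u [3.402 5.097] z above bench u 1.266 spin u 2.53
Bsf [604.4  99.1 176.1] shift u [-3.628 -1.753] z above bench u 1.266 spin u -2.64
```

Emit:
jog_arm(
  targets=[
    {"xyz": [0.337,0.509,0],"spin": 0},
    {"xyz": [0.337,0.509,0],"spin": 0},
    {"xyz": [0.337,0.509,0],"spin": 0},
    {"xyz": [0.337,0.509,0],"spin": 0},
    {"xyz": [0.337,0.509,0],"spin": 0},
    {"xyz": [0.337,0.509,0],"spin": 0},
    {"xyz": [0.337,0.509,0],"spin": 0},
    {"xyz": [0.337,0.509,0],"spin": 0},
    {"xyz": [0.337,0.509,0],"spin": 0},
    {"xyz": [0.337,0.509,0],"spin": 0},
  ],
)

```text
time: 16.55
tool_pos: [374.6, 327.2, 96.5]
tcp_rot: [-3.141, -0.0, 3.063]
contact_force: [0.7, 0.2, 0.5]
grip_width: 69.9
finger_force: 0.0
```

Emit:
jog_arm(
  targets=[
    {"xyz": [0,0,0.2],"spin": 0.9},
    {"xyz": [0,0,0.3],"spin": 0.9},
    {"xyz": [0,0,0.2],"spin": 0.73},
    {"xyz": [0,0,0.1],"spin": 0},
    {"xyz": [0,0,0],"spin": 0},
    {"xyz": [0,0,0],"spin": 0},
    {"xyz": [0,0,0],"spin": 0},
    {"xyz": [0,0,0],"spin": 0},
    {"xyz": [0,0,0],"spin": 0},
    {"xyz": [0,0,0],"spin": 0},
  ],
)

```text
time: 17.8
tool_pos: [375.8, 326.1, 32.9]
tcp_rot: [3.141, 0.0, 2.81]
contact_force: [-0.5, -0.8, 0.2]
grip_width: 70.0
finger_force: 0.0
```

```bash
python3 plan.py sf Bsf
```

```text
t 17.8 p [375.8 326.1  32.9] yaw 161.0 w 70.0 F [-0.5 -0.8  0.2]
sf [375.6 326.2 161. ] shift u [0.003 0.   ] z above bench u 0.411 spin u -0.0
Bsf [604.4  99.1 176.1] shift u [-3.628 -1.753] z above bench u 0.411 spin u -2.64
```

Down 51 mm to reported −18, then close.

Emit:
jog_arm(
  targets=[
    {"xyz": [0,0,0.1],"spin": 0},
    {"xyz": [0,0,0.15],"spin": 0},
    {"xyz": [0,0,0.15],"spin": 0},
    {"xyz": [0,0,0.1],"spin": 0},
    {"xyz": [0,0,0.07],"spin": 0},
    {"xyz": [0,0,0.04],"spin": 0},
    {"xyz": [0,0,0.026],"spin": 0},
    {"xyz": [0,0,0],"spin": 0},
    {"xyz": [0,0,0],"spin": 0},
    {"xyz": [0,0,0],"spin": 0},
  ],
)

```text
time: 19.05
tool_pos: [375.9, 326.2, -17.9]
tcp_rot: [3.141, 0.0, 2.81]
contact_force: [-0.2, -0.5, 0.3]
grip_width: 69.9
finger_force: 0.0
```

Emit:
jog_arm(
  gripper=0,
  targets=[
    {"xyz": [0,0,0],"spin": 0},
    {"xyz": [0,0,0],"spin": 0},
    {"xyz": [0,0,0],"spin": 0},
    {"xyz": [0,0,0],"spin": 0},
    {"xyz": [0,0,0],"spin": 0},
    {"xyz": [0,0,0],"spin": 0},
    {"xyz": [0,0,0],"spin": 0},
    {"xyz": [0,0,0],"spin": 0},
    {"xyz": [0,0,0],"spin": 0},
    {"xyz": [0,0,0],"spin": 0},
  ],
)

```text
time: 20.3
tool_pos: [375.8, 326.1, -18.0]
tcp_rot: [3.141, 0.0, 2.81]
contact_force: [-0.6, 0.3, 0.0]
grip_width: 39.8
finger_force: 30.0
```

```bash
python3 plan.py Bsf mem
```

```text
t 20.3 p [375.8 326.1 -18. ] yaw 161.0 w 39.8 F [-0.6  0.3  0. ]
Bsf [604.4  99.1 176.1] shift u [-3.626 -1.752] z above bench u -0.225 spin u -2.64
mem [435.    5.  165.4] shift u [ 2.032 -1.318] z above bench u -0.225 spin u 1.87
```

Emit:
jog_arm(
  targets=[
    {"xyz": [0,0,-0.2],"spin": 0},
    {"xyz": [0,0,-0.5],"spin": 0},
    {"xyz": [0,0,-0.5],"spin": 0},
    {"xyz": [-0.518,-0.25,0],"spin": 0},
    {"xyz": [-0.518,-0.25,0],"spin": 0},
    {"xyz": [-0.518,-0.25,0],"spin": 0},
    {"xyz": [-0.518,-0.25,0],"spin": 0},
    {"xyz": [-0.518,-0.25,0],"spin": 0},
    {"xyz": [-0.518,-0.25,0],"spin": 0},
    {"xyz": [-0.518,-0.252,0],"spin": 0},
  ],
)

```text
time: 21.55
tool_pos: [605.2, 97.9, 77.8]
tcp_rot: [3.142, -0.0, 2.81]
contact_force: [0.8, 0.1, -0.2]
grip_width: 39.7
finger_force: 30.0
```

Emit:
jog_arm(
  targets=[
    {"xyz": [0,0,0.1],"spin": -0.9},
    {"xyz": [0,0,0.2],"spin": -0.9},
    {"xyz": [0,0,0.2],"spin": -0.84},
    {"xyz": [0,0,0.1],"spin": 0},
    {"xyz": [0,0,0.1],"spin": 0},
    {"xyz": [0,0,0],"spin": 0},
    {"xyz": [0,0,0],"spin": 0},
    {"xyz": [0,0,0],"spin": 0},
    {"xyz": [0,0,0],"spin": 0},
    {"xyz": [0,0,0],"spin": 0},
  ],
)

```text
time: 22.8
tool_pos: [604.5, 99.1, 22.1]
tcp_rot: [3.141, 0.0, 3.074]
contact_force: [-0.1, -0.1, -0.9]
grip_width: 39.5
finger_force: 30.0
```

```bash
python3 plan.py Bsf mem
```

```text
t 22.8 p [604.5  99.1  22.1] yaw 176.1 w 39.5 F [-0.1 -0.1 -0.9]
Bsf [604.4  99.1 176.1] shift u [0.001 0.   ] z above bench u 0.277 spin u 0.0
mem [435.    5.  165.4] shift u [ 2.032 -1.318] z above bench u 0.277 spin u 1.87
```

Emit:
jog_arm(
  targets=[
    {"xyz": [0,0,0.1],"spin": 0},
    {"xyz": [0,0,0.1],"spin": 0},
    {"xyz": [0,0,0.1],"spin": 0},
    {"xyz": [0,0,0.08],"spin": 0},
    {"xyz": [0,0,0.04],"spin": 0},
    {"xyz": [0,0,0.02],"spin": 0},
    {"xyz": [0,0,0.01],"spin": 0},
    {"xyz": [0,0,0.01],"spin": 0},
    {"xyz": [0,0,0.003],"spin": 0},
    {"xyz": [0,0,0],"spin": 0},
  ],
)

```text
time: 24.05
tool_pos: [604.4, 99.1, -15.0]
tcp_rot: [3.142, 0.0, 3.074]
contact_force: [0.2, 0.2, 0.1]
grip_width: 39.6
finger_force: 30.0
```

Emit:
jog_arm(
  gripper=56,
  targets=[
    {"xyz": [0,0,0],"spin": 0},
    {"xyz": [0,0,0],"spin": 0},
    {"xyz": [0,0,0],"spin": 0},
    {"xyz": [0,0,0],"spin": 0},
    {"xyz": [0,0,0],"spin": 0},
    {"xyz": [0,0,-0.1],"spin": 0},
    {"xyz": [0,0,-0.3],"spin": 0},
    {"xyz": [0,0,-0.5],"spin": 0},
    {"xyz": [0,0,-0.3],"spin": 0},
    {"xyz": [0,0,0],"spin": 0},
  ],
)

```text
time: 25.3
tool_pos: [605.9, 99.2, 83.5]
tcp_rot: [3.141, 0.005, 3.074]
contact_force: [0.1, -0.1, 0.2]
grip_width: 51.8
finger_force: 0.0
```

```bash
python3 plan.py mem Bmem
```

```text
t 25.3 p [605.9  99.2  83.5] yaw 176.1 w 51.8 F [ 0.1 -0.1  0.2]
mem [435.    5.  165.4] shift u [ 2.052 -1.319] z above bench u 1.044 spin u 1.87
Bmem [612.6 304.2  86.1] shift u [-1.205  4.179] z above bench u 1.044 spin u 13.84
```

Emit:
jog_arm(
  gripper=75,
  targets=[
    {"xyz": [0.407,-0.264,0],"spin": 0},
    {"xyz": [0.407,-0.264,0],"spin": 0},
    {"xyz": [0.407,-0.264,0],"spin": 0},
    {"xyz": [0.406,-0.264,0],"spin": 0},
    {"xyz": [0.406,-0.263,0],"spin": 0},
    {"xyz": [0,0,0.1],"spin": 0.95},
    {"xyz": [0,0,0.2],"spin": 0.92},
    {"xyz": [0,0,0.2],"spin": 0},
    {"xyz": [0,0,0.1],"spin": 0},
    {"xyz": [0,0,0],"spin": 0},
  ],
)

```text
time: 26.55
tool_pos: [434.3, 5.0, 32.2]
tcp_rot: [-3.142, -0.002, 2.887]
contact_force: [0.3, -0.8, -0.0]
grip_width: 68.8
finger_force: 0.0
```

```bash
python3 plan.py mem Bmem; python3 - <<'E'
from h import *
s=bot.capture('scene'); cv2.imwrite('pics/v5.png',cv2.resize(s[165:345,180:420],(800,600),interpolation=cv2.INTER_CUBIC))
E
```

```text
t 26.55 p [434.3   5.   32.2] yaw 165.4 w 68.8 F [ 0.3 -0.8 -0. ]
mem [435.    5.  165.4] shift u [-0.008  0.003] z above bench u 0.402 spin u 0.0
Bmem [612.6 304.2  86.1] shift u [-1.205  4.179] z above bench u 0.402 spin u 13.84
```

View pics/v5.png

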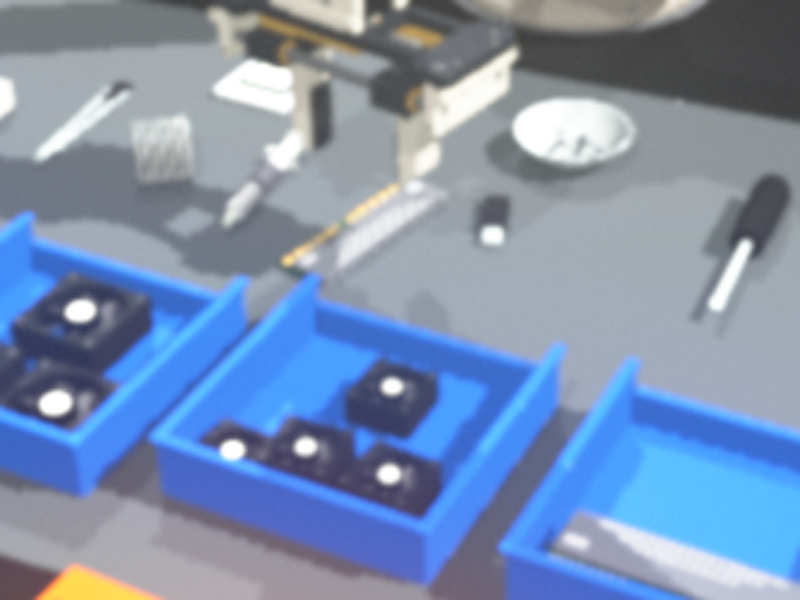

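Both fans lie flat in their bins: the small one at (393,395) and the large one at (80,315), both clear of the stock. The open fingers straddle the module at (365,230). I descend to −18.

Emit:
jog_arm(
  targets=[
    {"xyz": [0,0,0.1],"spin": 0},
    {"xyz": [0,0,0.15],"spin": 0},
    {"xyz": [0,0,0.15],"spin": 0},
    {"xyz": [0,0,0.1],"spin": 0},
    {"xyz": [0,0,0.07],"spin": 0},
    {"xyz": [0,0,0.04],"spin": 0},
    {"xyz": [0,0,0.017],"spin": 0},
    {"xyz": [0,0,0.01],"spin": 0},
    {"xyz": [0,0,0],"spin": 0},
    {"xyz": [0,0,0],"spin": 0},
  ],
)

```text
time: 27.85
tool_pos: [435.1, 4.8, -17.9]
tcp_rot: [3.141, 0.0, 2.887]
contact_force: [-0.1, 0.0, 1.0]
grip_width: 68.9
finger_force: 0.0
```

Emit:
jog_arm(
  targets=[
    {"xyz": [0,0,0.01],"spin": 0},
    {"xyz": [0,0,0],"spin": 0},
    {"xyz": [0,0,0],"spin": 0},
    {"xyz": [0,0,0],"spin": 0},
    {"xyz": [0,0,0],"spin": 0},
    {"xyz": [0,0,0],"spin": 0},
    {"xyz": [0,0,0],"spin": 0},
    {"xyz": [0,0,0],"spin": 0},
    {"xyz": [0,0,0],"spin": 0},
    {"xyz": [0,0,0],"spin": 0},
  ],
)

```text
time: 29.1
tool_pos: [435.0, 4.8, -18.9]
tcp_rot: [3.141, 0.0, 2.887]
contact_force: [0.3, 0.3, -0.0]
grip_width: 68.6
finger_force: 0.0
```

Emit:
jog_arm(
  gripper=0,
  targets=[
    {"xyz": [0,0,0],"spin": 0},
    {"xyz": [0,0,0],"spin": 0},
    {"xyz": [0,0,0],"spin": 0},
    {"xyz": [0,0,0],"spin": 0},
    {"xyz": [0,0,0],"spin": 0},
    {"xyz": [0,0,0],"spin": 0},
    {"xyz": [0,0,0],"spin": 0},
    {"xyz": [0,0,0],"spin": 0},
    {"xyz": [0,0,0],"spin": 0},
    {"xyz": [0,0,0],"spin": 0},
  ],
)

```text
time: 30.35
tool_pos: [435.0, 4.9, -18.9]
tcp_rot: [3.141, 0.0, 2.887]
contact_force: [-0.0, -0.2, 0.1]
grip_width: 37.0
finger_force: 30.0
```

```bash
python3 plan.py Bmem h1
```

```text
t 30.35 p [435.    4.9 -18.9] yaw 165.4 w 37.0 F [-0.  -0.2  0.1]
Bmem [612.6 304.2  86.1] shift u [-1.205  4.181] z above bench u -0.236 spin u 13.84
h1 [ 411.7 -162.    34.2] shift u [-5.985 -2.109] z above bench u -0.236 spin u 9.06
```

Emit:
jog_arm(
  targets=[
    {"xyz": [0,0,-0.2],"spin": 0},
    {"xyz": [0,0,-0.5],"spin": 0},
    {"xyz": [0,0,-0.5],"spin": 0},
    {"xyz": [-0.172,0.597,0],"spin": 0},
    {"xyz": [-0.172,0.597,0],"spin": 0},
    {"xyz": [-0.172,0.597,0],"spin": 0},
    {"xyz": [-0.172,0.597,0],"spin": 0},
    {"xyz": [-0.172,0.597,0],"spin": 0},
    {"xyz": [-0.172,0.597,0],"spin": 0},
    {"xyz": [-0.173,0.599,0],"spin": 0},
  ],
)

```text
time: 31.6
tool_pos: [613.0, 305.5, 76.8]
tcp_rot: [-3.141, -0.0, 2.887]
contact_force: [-0.1, -0.7, -1.0]
grip_width: 37.4
finger_force: 30.0
```

Emit:
jog_arm(
  targets=[
    {"xyz": [0,0,0],"spin": 0.9},
    {"xyz": [0,0,0],"spin": 0.9},
    {"xyz": [0,0,0],"spin": 0.9},
    {"xyz": [0,0,0],"spin": 0.9},
    {"xyz": [0,0,0],"spin": 0.9},
    {"xyz": [0,0,0],"spin": 0.9},
    {"xyz": [0,0,0],"spin": 0.9},
    {"xyz": [0,0,0],"spin": 0.9},
    {"xyz": [0,0,0],"spin": 0.9},
    {"xyz": [0,0,0],"spin": 0.9},
  ],
)

```text
time: 32.85
tool_pos: [612.2, 304.0, 76.6]
tcp_rot: [-3.141, -0.0, 1.984]
contact_force: [-0.2, 0.3, -1.1]
grip_width: 37.1
finger_force: 30.0
```

Emit:
jog_arm(
  targets=[
    {"xyz": [0,0,0],"spin": 0.9},
    {"xyz": [0,0,0],"spin": 0.9},
    {"xyz": [0,0,0],"spin": 0.9},
    {"xyz": [0,0,0],"spin": 0.9},
    {"xyz": [0,0,0],"spin": 0.9},
    {"xyz": [0,0,0.1],"spin": 0.34},
    {"xyz": [0,0,0.2],"spin": 0},
    {"xyz": [0,0,0.2],"spin": 0},
    {"xyz": [0,0,0.1],"spin": 0},
    {"xyz": [0,0,0.05],"spin": 0},
  ],
)

```text
time: 34.1
tool_pos: [612.2, 304.1, 24.1]
tcp_rot: [-3.14, 0.0, 1.503]
contact_force: [0.7, -0.6, -0.6]
grip_width: 37.5
finger_force: 30.0
```

```bash
python3 plan.py Bmem h1; python3 - <<'E'
from h import *
s=bot.capture('scene'); cv2.imwrite('pics/v6.png',cv2.resize(s[205:385,285:525],(800,600),interpolation=cv2.INTER_CUBIC))
E
```

```text
t 34.1 p [612.2 304.1  24.1] yaw 86.1 w 37.5 F [ 0.7 -0.6 -0.6]
Bmem [612.6 304.2  86.1] shift u [0.002 0.004] z above bench u 0.302 spin u 0.0
h1 [ 411.7 -162.    34.2] shift u [-5.985 -2.109] z above bench u 0.302 spin u 9.06
```

View pics/v6.png

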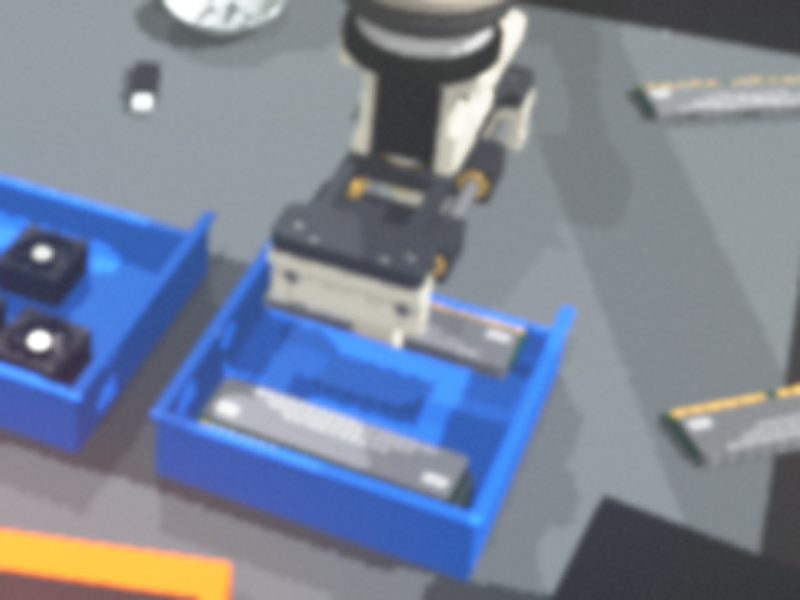

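The module is level over the free floor. I check its end clearance to the left wall, (441,314) in the full picture against the rim, at the same height.

```bash
python3 - <<'E'
from h import *
px=lambda u,v:(285+u*.3,205+v*.3)
a=toplane('scene',px(497,374),43)[0]; b=toplane('scene',px(523,345),47)[0]
f=toplane('scene',px(574,310),40)[0]; r=toplane('scene',px(474,524),40)[0]
fr=toplane('scene',px(170,405),40)[0]
print('end corners',a.round(1),b.round(1),'rim outer front/back left',f.round(1),r.round(1),'back right',fr.round(1))
yaw=np.radians(-3.9);X=np.array([np.cos(yaw),np.sin(yaw)]);Y=np.array([-X[1],X[0]]);C=np.array([645.5,302])
for p in(a,b,f,r,fr): print(((p-C)@X).round(1),((p-C)@Y).round(1))
E
```

```text
end corners [632.7 362.9] [610.7 371. ] rim outer front/back left [564.5 389.3] [734.  374.6] back right [712.7 217.7]
-16.9 59.9
-39.4 66.4
-86.8 81.6
83.4 78.4
72.8 -79.5
```

The module end is at bin y ≈ 63–66 and the wall at 78–81, so it clears. Lower by 39.5 mm and release to 50 %.

Emit:
jog_arm(
  targets=[
    {"xyz": [0,0,0.1],"spin": 0},
    {"xyz": [0,0,0.12],"spin": 0},
    {"xyz": [0,0,0.1],"spin": 0},
    {"xyz": [0,0,0.08],"spin": 0},
    {"xyz": [0,0,0.04],"spin": 0},
    {"xyz": [0,0,0.03],"spin": 0},
    {"xyz": [0,0,0.01],"spin": 0},
    {"xyz": [0,0,0.01],"spin": 0},
    {"xyz": [0,0,0.005],"spin": 0},
    {"xyz": [0,0,0],"spin": 0},
  ],
)

```text
time: 35.4
tool_pos: [612.6, 304.3, -14.4]
tcp_rot: [3.141, -0.0, 1.503]
contact_force: [0.1, -0.1, -1.3]
grip_width: 37.0
finger_force: 30.0
```

Emit:
jog_arm(
  gripper=50,
  targets=[
    {"xyz": [0,0,0],"spin": 0},
    {"xyz": [0,0,0],"spin": 0},
    {"xyz": [0,0,0],"spin": 0},
    {"xyz": [0,0,0],"spin": 0},
    {"xyz": [0,0,0],"spin": 0},
    {"xyz": [0,0,-0.1],"spin": 0},
    {"xyz": [0,0,-0.3],"spin": 0},
    {"xyz": [0,0,-0.5],"spin": 0},
    {"xyz": [0,0,-0.3],"spin": 0},
    {"xyz": [0,0,0],"spin": 0},
  ],
)

```text
time: 36.65
tool_pos: [614.1, 304.8, 84.5]
tcp_rot: [3.137, -0.002, 1.503]
contact_force: [-0.5, 1.4, 0.1]
grip_width: 45.9
finger_force: 0.0
```

```bash
python3 plan.py h1 Bh1
```

```text
t 36.65 p [614.1 304.8  84.5] yaw 86.1 w 45.9 F [-0.5  1.4  0.1]
h1 [ 411.7 -162.    34.2] shift u [-5.993 -2.127] z above bench u 1.056 spin u 9.06
Bh1 [ 607.3 -268.5   90.4] shift u [1.274 2.476] z above bench u 1.056 spin u -9.81
```

Emit:
jog_arm(
  gripper=65,
  targets=[
    {"xyz": [-0.599,-0.211,0],"spin": 0},
    {"xyz": [-0.599,-0.211,0],"spin": 0},
    {"xyz": [-0.599,-0.211,0],"spin": 0},
    {"xyz": [-0.599,-0.211,0],"spin": 0},
    {"xyz": [-0.599,-0.211,0],"spin": 0},
    {"xyz": [-0.599,-0.211,0],"spin": 0},
    {"xyz": [-0.599,-0.211,0],"spin": 0},
    {"xyz": [-0.598,-0.211,0],"spin": 0},
    {"xyz": [-0.598,-0.211,0],"spin": 0},
    {"xyz": [-0.598,-0.211,0],"spin": 0},
  ],
)

```text
time: 37.9
tool_pos: [410.2, -163.2, 80.6]
tcp_rot: [-3.14, -0.001, 1.503]
contact_force: [-0.4, -0.1, -0.1]
grip_width: 59.6
finger_force: 0.0
```

```bash
python3 - <<'E'
from h import *
im=bot.capture('top'); cv2.imwrite('pics/top2.png',im); cv2.imwrite('pics/v7.png',cv2.resize(im[90:290,160:540],(760,400),interpolation=cv2.INTER_CUBIC))
E
python3 plan.py h1 Bh1
```

```text
t 37.95 p [ 408.6 -167.7   80.6] yaw 86.0 w 59.5 F [-0.4 -4.8  0.1]
h1 [ 411.7 -162.    34.2] shift u [0.074 0.034] z above bench u 1.008 spin u 9.04
Bh1 [ 607.3 -268.5   90.4] shift u [1.274 2.476] z above bench u 1.008 spin u -9.81
```

View pics/v7.png

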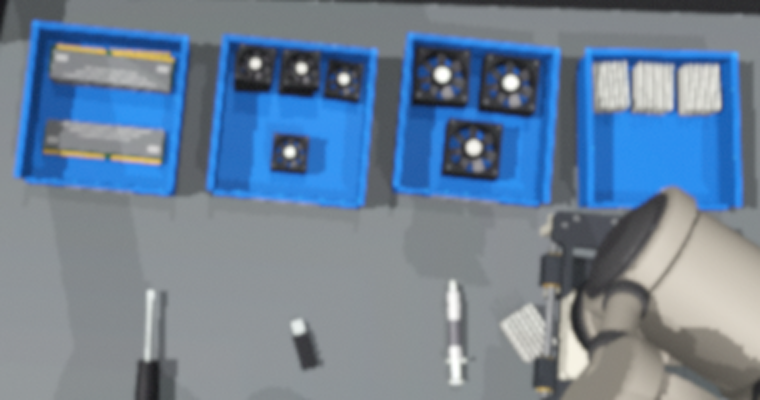

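The memory module, small fan and large fan all lie flat, squarely on free floor in front of their stock. Next I spin for heatsink 1.

Emit:
jog_arm(
  targets=[
    {"xyz": [0,0,0.05],"spin": 0.95},
    {"xyz": [0,0,0.05],"spin": 0.95},
    {"xyz": [0,0,0.05],"spin": 0.95},
    {"xyz": [0,0,0.05],"spin": 0.95},
    {"xyz": [0,0,0.05],"spin": 0.95},
    {"xyz": [0,0,0.05],"spin": 0.95},
    {"xyz": [0,0,0.05],"spin": 0.95},
    {"xyz": [0,0,0.05],"spin": 0.95},
    {"xyz": [0,0,0.05],"spin": 0.95},
    {"xyz": [0,0,0.05],"spin": 0.5},
  ],
)

```text
time: 39.2
tool_pos: [410.8, -161.6, 40.5]
tcp_rot: [-3.14, 0.001, 0.596]
contact_force: [0.2, -0.4, -0.1]
grip_width: 59.6
finger_force: 0.0
```

```bash
python3 plan.py h1 Bh1
```

```text
t 39.2 p [ 410.8 -161.6   40.5] yaw 34.1 w 59.6 F [ 0.2 -0.4 -0.1]
h1 [ 411.7 -162.    34.2] shift u [0.006 0.01 ] z above bench u 0.506 spin u -0.01
Bh1 [ 607.3 -268.5   90.4] shift u [1.274 2.476] z above bench u 0.506 spin u -9.81
```

Good. Down 58.5 mm to −18, then close.

Emit:
jog_arm(
  targets=[
    {"xyz": [0,0,0.1],"spin": 0},
    {"xyz": [0,0,0.15],"spin": 0},
    {"xyz": [0,0,0.15],"spin": 0},
    {"xyz": [0,0,0.15],"spin": 0},
    {"xyz": [0,0,0.1],"spin": 0},
    {"xyz": [0,0,0.05],"spin": 0},
    {"xyz": [0,0,0.03],"spin": 0},
    {"xyz": [0,0,0],"spin": 0},
    {"xyz": [0,0,0],"spin": 0},
    {"xyz": [0,0,0],"spin": 0},
  ],
)

```text
time: 40.45
tool_pos: [411.8, -162.2, -16.6]
tcp_rot: [3.141, -0.0, 0.598]
contact_force: [-0.1, -0.5, -0.6]
grip_width: 59.6
finger_force: 0.0
```

Emit:
jog_arm(
  gripper=0,
  targets=[
    {"xyz": [0,0,0],"spin": 0},
    {"xyz": [0,0,0],"spin": 0},
    {"xyz": [0,0,0],"spin": 0},
    {"xyz": [0,0,0],"spin": 0},
    {"xyz": [0,0,0],"spin": 0},
    {"xyz": [0,0,0],"spin": 0},
    {"xyz": [0,0,0],"spin": 0},
    {"xyz": [0,0,0],"spin": 0},
    {"xyz": [0,0,0],"spin": 0},
    {"xyz": [0,0,0],"spin": 0},
  ],
)

```text
time: 41.7
tool_pos: [411.7, -162.2, -16.9]
tcp_rot: [3.142, -0.0, 0.598]
contact_force: [-0.0, 0.2, 1.2]
grip_width: 35.7
finger_force: 30.0
```

```bash
python3 plan.py Bh1 h2 Bh2
```

```text
t 41.7 p [ 411.7 -162.2  -16.9] yaw 34.2 w 35.7 F [-0.   0.2  1.2]
Bh1 [ 607.3 -268.5   90.4] shift u [1.274 2.475] z above bench u -0.211 spin u -9.8
h2 [ 407.6 -325.2   -1. ] shift u [-0.691 -2.502] z above bench u -0.211 spin u -15.46
Bh2 [ 607.9 -344.5   90.4] shift u [-2.507 -0.198] z above bench u -0.211 spin u 15.46
```

Emit:
jog_arm(
  targets=[
    {"xyz": [0,0,-0.2],"spin": 0},
    {"xyz": [0,0,-0.5],"spin": 0},
    {"xyz": [0,0,-0.5],"spin": 0},
    {"xyz": [0.255,0.495,0],"spin": 0},
    {"xyz": [0.255,0.495,0],"spin": 0},
    {"xyz": [0.255,0.495,0],"spin": 0},
    {"xyz": [0.255,0.495,0],"spin": 0},
    {"xyz": [0.254,0.495,0],"spin": 0},
    {"xyz": [0,0,0],"spin": -0.9},
    {"xyz": [0,0,0],"spin": -0.9},
  ],
)

```text
time: 42.95
tool_pos: [607.0, -268.3, 77.7]
tcp_rot: [-3.139, 0.0, 0.781]
contact_force: [-0.1, 1.0, 0.7]
grip_width: 35.6
finger_force: 30.0
```

Emit:
jog_arm(
  targets=[
    {"xyz": [0,0,0.05],"spin": -0.9},
    {"xyz": [0,0,0.05],"spin": -0.9},
    {"xyz": [0,0,0.05],"spin": -0.9},
    {"xyz": [0,0,0.05],"spin": -0.9},
    {"xyz": [0,0,0.1],"spin": -0.9},
    {"xyz": [0,0,0.1],"spin": -0.9},
    {"xyz": [0,0,0.1],"spin": -0.9},
    {"xyz": [0,0,0.1],"spin": -0.9},
    {"xyz": [0,0,0.1],"spin": -0.8},
    {"xyz": [0,0,0],"spin": 0},
  ],
)

```text
time: 44.2
tool_pos: [606.4, -267.9, 21.8]
tcp_rot: [-3.139, -0.002, 1.577]
contact_force: [-0.3, 0.5, -0.8]
grip_width: 35.6
finger_force: 30.0
```

```bash
python3 plan.py Bh1 h2
```

```text
t 44.2 p [ 606.4 -267.9   21.8] yaw 90.4 w 35.6 F [-0.3  0.5 -0.8]
Bh1 [ 607.3 -268.5   90.4] shift u [-0.008  0.012] z above bench u 0.273 spin u -0.01
h2 [ 407.6 -325.2   -1. ] shift u [-0.691 -2.502] z above bench u 0.273 spin u -15.46
```

Emit:
jog_arm(
  targets=[
    {"xyz": [0,0,0],"spin": 0},
    {"xyz": [0,0,0.1],"spin": 0},
    {"xyz": [0,0,0.1],"spin": 0},
    {"xyz": [0,0,0.1],"spin": 0},
    {"xyz": [0,0,0.08],"spin": 0},
    {"xyz": [0,0,0.04],"spin": 0},
    {"xyz": [0,0,0.02],"spin": 0},
    {"xyz": [0,0,0],"spin": 0},
    {"xyz": [0,0,0],"spin": 0},
    {"xyz": [0,0,0],"spin": 0},
  ],
)

```text
time: 45.45
tool_pos: [607.4, -268.5, -11.8]
tcp_rot: [3.141, 0.0, 1.578]
contact_force: [-0.1, 0.0, 0.2]
grip_width: 35.6
finger_force: 30.0
```

Another 2 mm, then release.

Emit:
jog_arm(
  targets=[
    {"xyz": [0,0,0.015],"spin": 0},
    {"xyz": [0,0,0],"spin": 0},
    {"xyz": [0,0,0.01],"spin": 0},
    {"xyz": [0,0,0],"spin": 0},
    {"xyz": [0,0,0],"spin": 0},
    {"xyz": [0,0,0],"spin": 0},
    {"xyz": [0,0,0],"spin": 0},
    {"xyz": [0,0,0],"spin": 0},
    {"xyz": [0,0,0],"spin": 0},
    {"xyz": [0,0,0],"spin": 0},
  ],
)

```text
time: 46.7
tool_pos: [607.4, -268.5, -13.8]
tcp_rot: [3.141, 0.0, 1.578]
contact_force: [-2.1, 0.6, 5.3]
grip_width: 35.9
finger_force: 30.0
```

Emit:
jog_arm(
  gripper=48,
  targets=[
    {"xyz": [0,0,0],"spin": 0},
    {"xyz": [0,0,0],"spin": 0},
    {"xyz": [0,0,0],"spin": 0},
    {"xyz": [0,0,0],"spin": 0},
    {"xyz": [0,0,0],"spin": 0},
    {"xyz": [0,0,-0.1],"spin": 0},
    {"xyz": [0,0,-0.3],"spin": 0},
    {"xyz": [0,0,-0.5],"spin": 0},
    {"xyz": [0,0,-0.3],"spin": 0},
    {"xyz": [0,0,0],"spin": 0},
  ],
)

```text
time: 47.95
tool_pos: [608.7, -269.3, 84.8]
tcp_rot: [3.137, 0.003, 1.578]
contact_force: [-0.1, 1.1, -1.3]
grip_width: 44.5
finger_force: 0.0
```

Emit:
jog_arm(
  gripper=65,
  targets=[
    {"xyz": [-0.115,-0.417,0],"spin": 0},
    {"xyz": [-0.115,-0.417,0],"spin": 0},
    {"xyz": [-0.115,-0.417,0],"spin": 0},
    {"xyz": [-0.115,-0.417,0],"spin": 0},
    {"xyz": [-0.115,-0.417,0],"spin": 0},
    {"xyz": [-0.115,-0.417,0],"spin": 0},
    {"xyz": [0,0,0],"spin": 0.9},
    {"xyz": [0,0,0],"spin": 0.9},
    {"xyz": [0,0,0],"spin": 0.9},
    {"xyz": [0,0,0],"spin": 0.9},
  ],
)

```text
time: 49.2
tool_pos: [406.9, -324.4, 80.7]
tcp_rot: [-3.14, -0.001, 1.215]
contact_force: [0.4, 0.2, -0.1]
grip_width: 59.5
finger_force: 0.0
```

```bash
python3 plan.py h2 Bh2; python3 - <<'E'
from h import *
s=bot.capture('scene'); cv2.imwrite('pics/v8.png',cv2.resize(s[130:310,40:280],(800,600),interpolation=cv2.INTER_CUBIC))
E
```

```text
t 49.2 p [ 406.9 -324.4   80.7] yaw 69.6 w 59.5 F [ 0.4  0.2 -0.1]
h2 [ 407.6 -325.2   -1. ] shift u [-0.006  0.011] z above bench u 1.009 spin u 12.32
Bh2 [ 607.9 -344.5   90.4] shift u [2.507 0.198] z above bench u 1.009 spin u 15.46
```

View pics/v8.png

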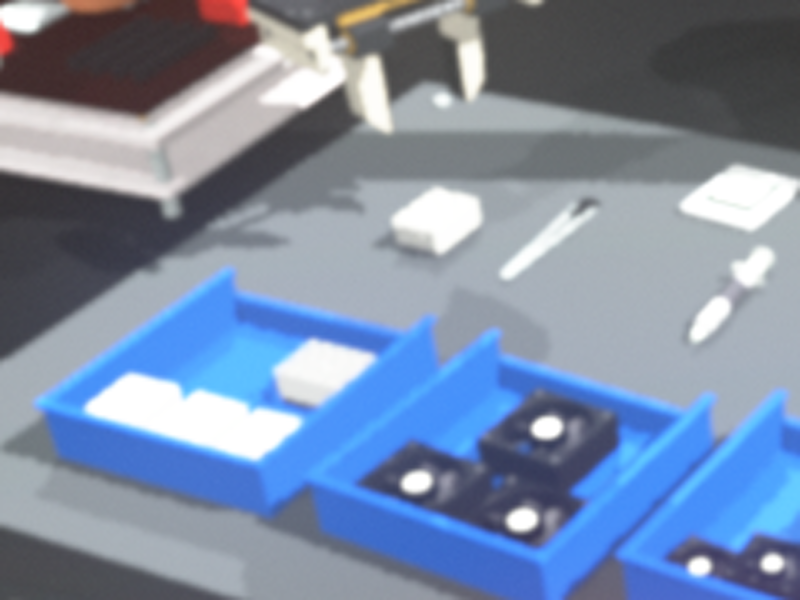

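The first heatsink stands at (325,375) in its bin, in front of the stock and clear of the second spot. The second one waits at (437,220). I spin on and descend.

Emit:
jog_arm(
  targets=[
    {"xyz": [0,0,0],"spin": 0.95},
    {"xyz": [0,0,0],"spin": 0.95},
    {"xyz": [0,0,0],"spin": 0.95},
    {"xyz": [0,0,0],"spin": 0.95},
    {"xyz": [0,0,0],"spin": 0.95},
    {"xyz": [0,0,0],"spin": 0.95},
    {"xyz": [0,0,0],"spin": 0.95},
    {"xyz": [0,0,0],"spin": 0.95},
    {"xyz": [0,0,0],"spin": 0.95},
    {"xyz": [0,0,0],"spin": 0.95},
  ],
)

```text
time: 50.5
tool_pos: [407.0, -324.5, 80.9]
tcp_rot: [-3.14, 0.001, 0.266]
contact_force: [-0.0, 0.5, 0.5]
grip_width: 59.6
finger_force: 0.0
```

Emit:
jog_arm(
  targets=[
    {"xyz": [0,0,0.1],"spin": 0.95},
    {"xyz": [0,0,0.1],"spin": 0.95},
    {"xyz": [0,0,0.1],"spin": 0.9},
    {"xyz": [0,0,0.1],"spin": 0},
    {"xyz": [0,0,0.1],"spin": 0},
    {"xyz": [0,0,0],"spin": 0},
    {"xyz": [0,0,0],"spin": 0},
    {"xyz": [0,0,0],"spin": 0},
    {"xyz": [0,0,0],"spin": 0},
    {"xyz": [0,0,0],"spin": 0},
  ],
)

```text
time: 51.75
tool_pos: [407.6, -325.1, 42.1]
tcp_rot: [3.141, -0.0, -0.012]
contact_force: [-0.3, -0.1, 0.2]
grip_width: 59.8
finger_force: 0.0
```

```bash
python3 plan.py h2 Bh2
```

```text
t 51.75 p [ 407.6 -325.1   42.1] yaw -0.7 w 59.8 F [-0.3 -0.1  0.2]
h2 [ 407.6 -325.2   -1. ] shift u [0.    0.001] z above bench u 0.526 spin u 0.05
Bh2 [ 607.9 -344.5   90.4] shift u [2.507 0.198] z above bench u 0.526 spin u 15.46
```

Down 60 mm to −18 and close.

Emit:
jog_arm(
  targets=[
    {"xyz": [0,0,0.1],"spin": 0.05},
    {"xyz": [0,0,0.15],"spin": 0},
    {"xyz": [0,0,0.15],"spin": 0},
    {"xyz": [0,0,0.15],"spin": 0},
    {"xyz": [0,0,0.1],"spin": 0},
    {"xyz": [0,0,0.06],"spin": 0},
    {"xyz": [0,0,0.04],"spin": 0},
    {"xyz": [0,0,0],"spin": 0},
    {"xyz": [0,0,0],"spin": 0},
    {"xyz": [0,0,0],"spin": 0},
  ],
)

```text
time: 53.0
tool_pos: [407.7, -325.2, -17.8]
tcp_rot: [3.141, -0.0, -0.017]
contact_force: [0.5, 0.5, -0.1]
grip_width: 59.8
finger_force: 0.0
```

Emit:
jog_arm(
  gripper=0,
  targets=[
    {"xyz": [0,0,0],"spin": 0},
    {"xyz": [0,0,0],"spin": 0},
    {"xyz": [0,0,0],"spin": 0},
    {"xyz": [0,0,0],"spin": 0},
    {"xyz": [0,0,0],"spin": 0},
    {"xyz": [0,0,0],"spin": 0},
    {"xyz": [0,0,0],"spin": 0},
    {"xyz": [0,0,0],"spin": 0},
    {"xyz": [0,0,0],"spin": 0},
    {"xyz": [0,0,0],"spin": 0},
  ],
)

```text
time: 54.25
tool_pos: [407.6, -325.2, -18.0]
tcp_rot: [3.141, -0.0, -0.017]
contact_force: [0.0, -0.6, 0.5]
grip_width: 36.0
finger_force: 30.0
```

```bash
python3 plan.py Bh2
```

```text
t 54.25 p [ 407.6 -325.2  -18. ] yaw -1.0 w 36.0 F [ 0.  -0.6  0.5]
Bh2 [ 607.9 -344.5   90.4] shift u [2.507 0.199] z above bench u -0.226 spin u 15.47
```

Emit:
jog_arm(
  targets=[
    {"xyz": [0,0,-0.2],"spin": 0},
    {"xyz": [0,0,-0.5],"spin": 0},
    {"xyz": [0,0,-0.5],"spin": 0},
    {"xyz": [0.501,0.04,0],"spin": 0},
    {"xyz": [0.501,0.04,0],"spin": 0},
    {"xyz": [0.501,0.04,0],"spin": 0},
    {"xyz": [0.502,0.04,0],"spin": 0},
    {"xyz": [0.502,0.039,0],"spin": 0},
    {"xyz": [0,0,0],"spin": -0.9},
    {"xyz": [0,0,0],"spin": -0.9},
  ],
)

```text
time: 55.5
tool_pos: [607.9, -343.9, 78.2]
tcp_rot: [-3.141, 0.0, 0.166]
contact_force: [0.6, -0.3, -0.7]
grip_width: 35.6
finger_force: 30.0
```

Emit:
jog_arm(
  targets=[
    {"xyz": [0,0,0],"spin": -0.9},
    {"xyz": [0,0,0],"spin": -0.9},
    {"xyz": [0,0,0],"spin": -0.9},
    {"xyz": [0,0,0],"spin": -0.9},
    {"xyz": [0,0,0],"spin": -0.9},
    {"xyz": [0,0,0],"spin": -0.9},
    {"xyz": [0,0,0],"spin": -0.9},
    {"xyz": [0,0,0],"spin": -0.9},
    {"xyz": [0,0,0],"spin": -0.9},
    {"xyz": [0,0,0],"spin": -0.9},
  ],
)

```text
time: 56.75
tool_pos: [607.6, -344.1, 78.7]
tcp_rot: [-3.141, -0.0, 1.066]
contact_force: [0.7, -0.5, -0.7]
grip_width: 35.9
finger_force: 30.0
```

Emit:
jog_arm(
  targets=[
    {"xyz": [0,0,0],"spin": -0.9},
    {"xyz": [0,0,0],"spin": -0.9},
    {"xyz": [0,0,0.1],"spin": -0.9},
    {"xyz": [0,0,0.1],"spin": -0.9},
    {"xyz": [0,0,0.2],"spin": -0.9},
    {"xyz": [0,0,0.2],"spin": -0.65},
    {"xyz": [0,0,0.1],"spin": 0},
    {"xyz": [0,0,0],"spin": 0},
    {"xyz": [0,0,0],"spin": 0},
    {"xyz": [0,0,0],"spin": 0},
  ],
)

```text
time: 58.0
tool_pos: [608.1, -344.7, 22.8]
tcp_rot: [3.141, 0.001, 1.577]
contact_force: [-0.8, 0.2, -0.9]
grip_width: 35.6
finger_force: 30.0
```

```bash
python3 plan.py Bh2
```

```text
t 58.0 p [ 608.1 -344.7   22.8] yaw 90.4 w 35.6 F [-0.8  0.2 -0.9]
Bh2 [ 607.9 -344.5   90.4] shift u [ 0.002 -0.003] z above bench u 0.285 spin u -0.0
```

Emit:
jog_arm(
  targets=[
    {"xyz": [0,0,0.1],"spin": 0},
    {"xyz": [0,0,0.1],"spin": 0},
    {"xyz": [0,0,0.1],"spin": 0},
    {"xyz": [0,0,0.08],"spin": 0},
    {"xyz": [0,0,0.04],"spin": 0},
    {"xyz": [0,0,0.02],"spin": 0},
    {"xyz": [0,0,0.01],"spin": 0},
    {"xyz": [0,0,0.01],"spin": 0},
    {"xyz": [0,0,0],"spin": 0},
    {"xyz": [0,0,0],"spin": 0},
  ],
)

```text
time: 59.25
tool_pos: [607.9, -344.5, -14.8]
tcp_rot: [3.141, 0.0, 1.578]
contact_force: [0.1, 0.3, -1.0]
grip_width: 35.1
finger_force: 30.0
```

Emit:
jog_arm(
  gripper=48,
  targets=[
    {"xyz": [0,0,0],"spin": 0},
    {"xyz": [0,0,0],"spin": 0},
    {"xyz": [0,0,0],"spin": 0},
    {"xyz": [0,0,0],"spin": 0},
    {"xyz": [0,0,0],"spin": 0},
    {"xyz": [0,0,-0.1],"spin": 0},
    {"xyz": [0,0,-0.3],"spin": 0},
    {"xyz": [0,0,-0.5],"spin": 0},
    {"xyz": [0,0,-0.3],"spin": 0},
    {"xyz": [0,0,0],"spin": 0},
  ],
)

```text
time: 60.5
tool_pos: [609.1, -345.3, 84.1]
tcp_rot: [3.137, 0.003, 1.578]
contact_force: [0.3, -0.1, -0.2]
grip_width: 44.5
finger_force: 0.0
```

Emit:
jog_arm(
  targets=[
    {"xyz": [0,-0.4,-0.1],"spin": 0},
    {"xyz": [0,-0.5,-0.1],"spin": 0},
    {"xyz": [0,-0.5,-0.1],"spin": 0},
    {"xyz": [0,-0.5,0],"spin": 0},
    {"xyz": [0,-0.3,0],"spin": 0},
    {"xyz": [0,0,0],"spin": 0},
    {"xyz": [0,0,0],"spin": 0},
    {"xyz": [0,0,0],"spin": 0},
    {"xyz": [0,0,0],"spin": 0},
    {"xyz": [0,0,0],"spin": 0},
  ],
)

```text
time: 61.75
tool_pos: [432.1, -345.5, 104.9]
tcp_rot: [-3.142, -0.0, 1.578]
contact_force: [0.5, 0.8, 0.3]
grip_width: 44.2
finger_force: 0.0
```

```bash
python3 - <<'E'
from h import *
t=bot.capture('top')[90:300,160:540]; s=bot.capture('scene')[190:390,30:470]
cv2.imwrite('pics/v9.png',np.vstack([cv2.resize(t,(540,298),interpolation=cv2.INTER_CUBIC),cv2.resize(s,(540,245),interpolation=cv2.INTER_CUBIC)]))
E
```

```text
(no output)
```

View pics/v9.png

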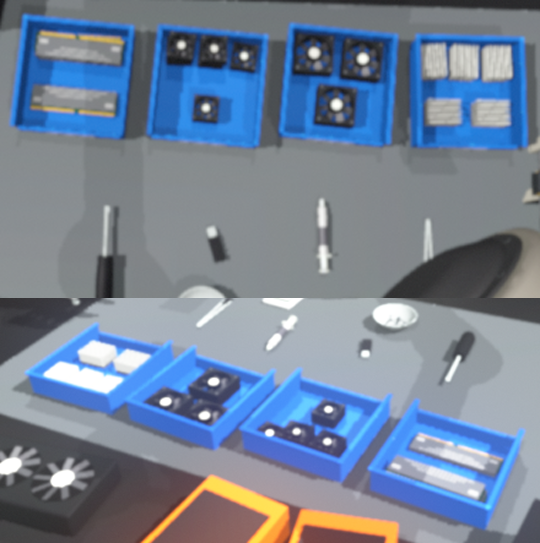

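All five parts lie flat in the right bins, in front of the stock. The heatsinks are at (443,112) and (492,113), and the arm is clear. I hand in the job.

```bash
python3 -c "
from plant import bot
print(bot.close_job())"
```

```text
the job is handed in; nothing more can be done
None
```

All five parts are lying flat in front of the stock in their own bins, and the job was handed in at about 62 s of the 120 s; the memory module was let go roughly 1.5 mm above its bin floor.

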